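# Unload the finished cleat from the vise and store it

## Task

The wooden mooring cleat in the bench vise is finished. Slide the vise jaw fully open and leave it open, lift the cleat out by one of its horns and lay it base down on the olive mat, letting go of it; then take it again by its middle and set it down, base on the board, in the one bay of the storage rack that is empty. Leave the two stored cleats, the grinder, the flap disc, the offcut and the tin where they are.

Things in the scene. Friction and masses are not known exactly. Their poses are not given: they have to be found in the camera images.
- jaw (a joint): Opening of the vise's sliding jaw in m: 0 = closed on the cleat, 0.065 = fully open. It slides with stiff friction (about 5 N) along the vise's -y axis and stays where it is left. Its top lip reaches 10 mm over the cleat's middle while closed.
- jaw_handle (a point): Centre of the dark wooden grip on top of the sliding jaw, moving with it. The grip is an upright slab 56 mm long (vise x), 18 mm thick (vise y), 32 mm high, top 112 mm above the table; it stands on the jaw's top, 80 mm above the table, which reaches 26 mm from this point towards the cleat and 12 mm away from it. Axes as the vise's.
- vise: Grey steel bench vise fixed to the table, 100 mm (x) by 200 mm (y). Origin: table height, under the middle of the clamped cleat. Fixed jaw on its +y side (face at y = 23 mm, top at 78 mm), sliding jaw on -y; both 76 mm wide (x -38 to 38 mm). The cleat's middle stands on a bed 30 mm high between the jaws; its horns stick out beyond them along x.
- cleat: The finished wooden mooring cleat, 170 mm long, 0.13 to 0.25 kg: middle block 70 x 44 x 40 mm (x, y, z) and at each end a horn 28 mm wide, 50 mm long (35 to 85 mm from the centre), its underside 18 mm and its top 40 mm above the base. Both ends alike. Origin: centre of its underside; x along its length, z up. Starts clamped in the vise, along the vise's x.
- mat: Thin olive work mat fixed on the table, 200 mm (x) by 170 mm (y), 3 mm thick. Origin: centre of its underside.
- rack: Wooden rack fixed to the table: board 220 (x) x 300 (y) x 12 mm with three bays 100 mm apart along y. A bay is 56 mm wide (y), 190 mm long (x) inside, fenced by strips 45 mm high across its ends and along its sides, except that the middle 74 mm of each side are open for the fingers; beside the horns fingers do not fit. Origin: centre of its underside.
- bay0 (a point): Centre of the floor of the bay on the rack's -y side, 12 mm above the table. Axes as the rack's. Two of the three bays are taken.
- bay1 (a point): Centre of the floor of the middle bay.
- bay2 (a point): Centre of the floor of the bay on the rack's +y side.
- stored_a: A finished wooden mooring cleat, the same shape as cleat, already stored in one of the rack's bays (which one varies). Origin: centre of its underside; x along its 170 mm length, z up.
- stored_b: A finished wooden mooring cleat, the same shape as cleat, already stored in one of the rack's bays (which one varies). Origin: centre of its underside; x along its 170 mm length, z up.
- grinder: Bystander: an angle grinder lying on the table with its disc up, about 280 mm long along its x, 82 mm high. Origin: under its body, at table height.
- flap_disc: Bystander: a dark round flap disc lying flat, 116 mm across, 14 mm high. Origin: centre of its underside.
- offcut: Bystander: a wooden offcut, 50 x 90 x 30 mm. Origin: centre of its underside.
- wax_tin: Bystander: a tin, 70 mm across, 50 mm high. Origin: centre of its underside.
Mind the look-alikes: they are no part of the job. Leave any orange look-alike of the vise alone.

How it is judged:
On the way, in this order (a step that is already met when the one before it is completed fails the run):
1. the jaw is slid open (joint above 55 mm) while the cleat still stands in the vise (value of joint jaw above 0.055 m and z of cleat in the frame of vise below 0.045 m), for 0.1 s.
2. the cleat is lifted out, its base more than 60 mm above the table (30 mm above the bed), held by a horn (gripper more than 35 mm from its centre seen from above) (height (world z) of cleat above 0.06 m and horizontal distance between the grasp point and cleat above 0.035 m and contact force between the fingers and cleat above 0.5 N), for 0.05 s.
3. the cleat lies base down on the mat, its centre over the mat, released and at rest (x of cleat in the frame of mat between -0.1 and 0.1 m and y of cleat in the frame of mat between -0.085 and 0.085 m and height (world z) of cleat below 0.008 m and angle between cleat's own z axis and vertical below 0.1 rad and linear speed of cleat below 0.02 m/s and angular speed of cleat below 0.2 rad/s and contact force between the fingers and cleat below 0.05 N), for 0.2 s.
4. the cleat is lifted again, more than 50 mm above the table, held by its middle (gripper within 30 mm of its centre seen from above) (height (world z) of cleat above 0.05 m and horizontal distance between the grasp point and cleat below 0.03 m and contact force between the fingers and cleat above 0.5 N), for 0.1 s.
At the end, for the whole second after the job is handed in: The cleat lies base down (within 0.1 rad) on the floor of the empty bay: its origin within 16 mm along the bay, 12 mm across and 6 mm in height of the bay's centre, its length along the bay within 0.2 rad, at rest and not touched by the fingers; the vise jaw is still open by more than 50 mm (((x of cleat in the frame of bay0 between -0.016 and 0.016 m and y of cleat in the frame of bay0 between -0.012 and 0.012 m and z of cleat in the frame of bay0 between -0.006 and 0.006 m and angle between the x axis of cleat and the x axis of bay0, either way round below 0.2 rad) or (x of cleat in the frame of bay1 between -0.016 and 0.016 m and y of cleat in the frame of bay1 between -0.012 and 0.012 m and z of cleat in the frame of bay1 between -0.006 and 0.006 m and angle between the x axis of cleat and the x axis of bay1, either way round below 0.2 rad) or (x of cleat in the frame of bay2 between -0.016 and 0.016 m and y of cleat in the frame of bay2 between -0.012 and 0.012 m and z of cleat in the frame of bay2 between -0.006 and 0.006 m and angle between the x axis of cleat and the x axis of bay2, either way round below 0.2 rad)) and angle between cleat's own z axis and vertical below 0.1 rad and value of joint jaw above 0.05 m and linear speed of cleat below 0.02 m/s and angular speed of cleat below 0.2 rad/s and contact force between the fingers and cleat below 0.05 N).
It fails at once if a stored cleat is moved more than 20 mm (distance of any of stored_a, stored_b from where it was at the start of the episode above 0.02 m).
It fails at once if a bystander (grinder, flap disc, offcut, tin) is moved more than 30 mm (distance of any of grinder, flap_disc, offcut, wax_tin from where it was at the start of the episode above 0.03 m).
It also fails if it takes over 64 s, if anything falls off the work surface, if the arm or the gripper's body presses on something with over 40 N, if the wrist force passes 120 N, or if a joint passes its speed limit or range.

## Robot

A 7-joint arm with a two-finger parallel gripper is mounted at the origin on the work surface. World frame = base frame: x ahead of the robot, y to its left, z up, the work surface at z = 0. Lengths are in m, angles in rad, forces in N, time in s.
With the tool pointing down it reaches from about 0.4 to 0.875 m from the base axis. Payload 19.3 kg.
Tool frame: the origin (TCP) lies on the centre line of the jaws, within the pads' length; the fingertips stand 14 mm ahead of it and the grasp point (between the pads) lies 5 mm behind it; z points along the fingers, y is the line along which they close (so a half turn about z gives the same grasp; the last joint's range is limited). The gripper opens to 85 mm and grips with 20 to 120 N. Pads are 22 mm wide; open, the fingers measure 114 mm over their backs; the gripper's body (76 mm by 85 mm) begins 54 mm behind the grasp point. The pads swing forward as they close: fully open they stand 13 mm farther back than shut.
Start: joints at [-1.234, 0.521, -0.036, 1.599, 0.021, 1.021, -0.113], TCP at [0.247, 0.574, 0.245] pointing down, gripper open.
Joint ranges: [-2.91, 2.91], [-0.3, 2.13], [-1.5, 1.42], [0.17, 2.43], [-1.26, 4.41], [0.16, 1.93], [-2.52, 2.52]. Speed limits (rad/s): [1.89, 1.89, 2.39, 2.39, 3.01, 3.01, 3.01].

## Interface

Orientations are given as [roll, pitch, yaw] about the fixed x, y, z axes, in that order (R = Rz(yaw) Ry(pitch) Rx(roll)).
In Python, from workcell import bot, grab_frame, regions_of gives the robot as it stands. The module is installed in compiled form; this text tells all that it offers.
- The arm moves only by the tool play_rows, never from a script. Its argument "plan" is a list of rows, each a list of 3 entries, a list of its own where there are three numbers: the shift along the tool's x, y, z in units of 2.5 cm (1.0 is 2.5 cm), then the turn, a rotation vector about the tool's x, y, z in units of 0.15 rad (1.0 is 0.15 rad), then the closure, from -1 (fully open) to 1 (shut). In form: [[[tx, ty, tz], [rx, ry, rz], jaw], ...]. A call has 1 to 20 rows; each row shifts and turns the commanded pose from where the row before left it, along the tool's axes as they then stand; what a row does not reach is not made up. A row lasts 1/8 s, in which the tool goes at most 62.5 mm and 10.7 degrees, less where a joint would pass 70% of its speed; a pose out of reach is approached as far as the arm can. A call with a number of a shift or a turn outside -1 to 1 is refused whole. A call with a gripper value outside its range is refused whole. The fingers move at their own pace and stop on an object; "newtons" is the grip in N (left out, the last holds). Time passes only in rows, so rows that do not move let the fingers close. It gives the time, the measured TCP pose, the force, the opening and the grip force at its end, in the units of the state.
- bot.observe(): the state, without advancing time (a new reading comes with each control period).
- grab_frame(name): name is "side" or "top" or "wrist"; returns a dict with "pixels" (420x560x3 uint8, red, green, blue), "depth" (420x560 float32, m along the optical axis (not along the pixel's ray), 0 where there is no reading), "camera_matrix" (3x3 intrinsics, pixels), "distortion" ([k1, k2, p1, p2, k3] as OpenCV has them; the pictures are not rectified), "R" (3x3) and "t" (3): a world point X has camera coordinates R X + t. Camera axes: x right, y down, z forward; pixel columns grow to the right and rows downward; lengths in m; the calibration is good to about 2 mm. A picture is of the moment at which its call begins.
- bot.job_done(): hands the job in; it is judged then, once.
Trained networks look in the newest picture that a camera, given by its name, has taken for a name from the list of things; names that differ only in an ending like _2 or _b are one class to them, and where a whole thing is asked for, a point or a joint stands for the part that bears it (a point fixed in the world has none). Each returns a list of dicts, best first, with "p" (0 to 1); they miss things now and then, are a little off and sometimes report something else, mostly with a low value. They report only what shows in the picture. A call takes as long as a camera call. They do not tell look-alikes from the thing itself.
- regions_of(thing, camera): "mask" (420x560 bool, what is visible of it) and "box" ([left, top, right, bottom] in pixels, round what is visible of it).
The state is a dict: "clock": time; "qpos": joint angles; "qd": joint speeds; "joint_efforts": joint torques, N m; "position": TCP position; "tool_rot": TCP orientation; "force": force on the tool from outside, world axes, zero at the start; "moment": the same for the moment, N m; "grip_width": finger opening in m; "finger_force": force on a finger pad.
Only numpy, scipy, OpenCV 4.12 (cv2) and the standard library are available. Lean on these libraries where they do the work, as an engineer would, in place of code of your own. Each camera call takes 0.05 s, during which the arm holds its last target. There are 200 camera calls.

## Working session

There is one attempt and no reset: what is moved stays moved. The work goes in short steps, Python scripts to look and compute and a tool call to move; the robot and the scene stay as the last step left them, time stands still between calls to the robot, and variables do not carry over. Pictures are saved under pics/ and viewed, at most 10 in all, crops included, and the job is handed in when it is done.

Besides the shell and the picture viewer there is one more tool, called by a JSON object that holds its "name" and its "arguments". play_rows: Moves the arm, as the interface text tells. Its arguments: {"type":"object","properties":{"plan":{"type":"array"},"newtons":{"type":"number"}},"required":["plan"]}

```bash
mkdir -p pics; cat > h.py <<'E'
import numpy as np, cv2
from workcell import bot, grab_frame, regions_of
def world(f,mask=None):
    d=f["depth"]; K=f["camera_matrix"]; v,u=np.nonzero((d>0) if mask is None else (mask&(d>0)))
    p=cv2.undistortPoints(np.stack([u,v],1).astype(np.float64)[:,None],K,np.array(f["distortion"]))[:,0]
    z=d[v,u]; c=np.c_[p*z[:,None],z]
    return (c-f["t"])@f["R"], u, v
def save(f,n,box=None,s=1):
    im=f["pixels"][:,:,::-1]
    if box: im=im[box[1]:box[3],box[0]:box[2]]
    cv2.imwrite("pics/"+n,cv2.resize(im,None,fx=s,fy=s))
E
python3 - <<'E'
from h import *
print({k:np.round(v,3).tolist() for k,v in bot.observe().items()})
f=grab_frame("top"); save(f,"top.png",None,1.4)
g=grab_frame("side"); save(g,"side.png",None,1.4)
np.save("top.npy",f,allow_pickle=True)
for n in ["vise","jaw_handle","cleat","mat","rack","grinder","flap_disc","offcut","wax_tin"]:
    for r in regions_of(n,"top")[:4]:
        P,u,v=world(f,r["mask"]); 
        print(n,round(r["p"],2),np.round(r["box"]).tolist(), np.round(np.median(P,0),3) if len(P) else None, np.round([P.min(0),P.max(0)],3).tolist() if len(P) else None)
E
```

```text
{'clock': 0.0, 'qpos': [-1.234, 0.522, -0.036, 1.6, 0.021, 1.021, -0.113], 'qd': [0.0, 0.001, 0.001, 0.002, 0.001, 0.001, 0.0], 'joint_efforts': [-0.001, -92.713, 1.979, -36.993, 0.018, 0.008, -0.0], 'position': [0.247, 0.574, 0.245], 'tool_rot': [-3.14, 0.0, 2.735], 'force': [0.549, 0.527, 0.113], 'moment': [-0.017, -0.015, -0.034], 'finger_force': 0.0, 'grip_width': 0.085}
vise 0.98 [187.0, 126.0, 244.0, 159.0] [0.771 0.336 0.03 ] [[0.719, 0.239, -0.004], [0.845, 0.448, 0.121]]
vise 0.95 [216.0, 184.0, 274.0, 216.0] [0.566 0.215 0.028] [[0.514, 0.136, -0.005], [0.63, 0.337, 0.121]]
vise 0.74 [137.0, 177.0, 193.0, 207.0] [0.584 0.513 0.031] [[0.535, 0.428, -0.006], [0.645, 0.644, 0.121]]
vise 0.74 [116.0, 256.0, 173.0, 287.0] [0.31  0.577 0.03 ] [[0.25, 0.487, -0.004], [0.369, 0.704, 0.12]]
jaw_handle 0.86 [160.0, 177.0, 171.0, 202.0] [0.584 0.515 0.083] [[0.548, 0.506, 0.015], [0.626, 0.546, 0.121]]
jaw_handle 0.73 [238.0, 188.0, 253.0, 210.0] [0.567 0.23  0.084] [[0.531, 0.213, 0.048], [0.606, 0.253, 0.121]]
jaw_handle 0.59 [209.0, 127.0, 223.0, 153.0] [0.773 0.336 0.082] [[0.743,
[... 446 characters left out ...]
.008], [0.693, 0.093, 0.018]]
rack 0.81 [335.0, 170.0, 418.0, 234.0] [ 0.561 -0.28   0.016] [[0.452, -0.415, -0.005], [0.677, -0.101, 0.069]]
grinder 0.57 [266.0, 121.0, 342.0, 151.0] [0.778 0.053 0.067] [[0.738, -0.113, -0.0], [0.839, 0.162, 0.096]]
grinder 0.52 [373.0, 174.0, 384.0, 225.0] [ 0.563 -0.249  0.052] [[0.484, -0.282, 0.005], [0.649, -0.228, 0.064]]
flap_disc 0.95 [368.0, 254.0, 400.0, 284.0] [ 0.318 -0.273  0.014] [[0.264, -0.331, 0.002], [0.373, -0.222, 0.024]]
offcut 0.77 [293.0, 234.0, 319.0, 251.0] [0.416 0.008 0.031] [[0.387, -0.038, -0.003], [0.442, 0.052, 0.041]]
wax_tin 0.79 [222.0, 256.0, 244.0, 276.0] [0.321 0.271 0.05 ] [[0.285, 0.238, -0.002], [0.356, 0.313, 0.061]]
```

View pics/top.png

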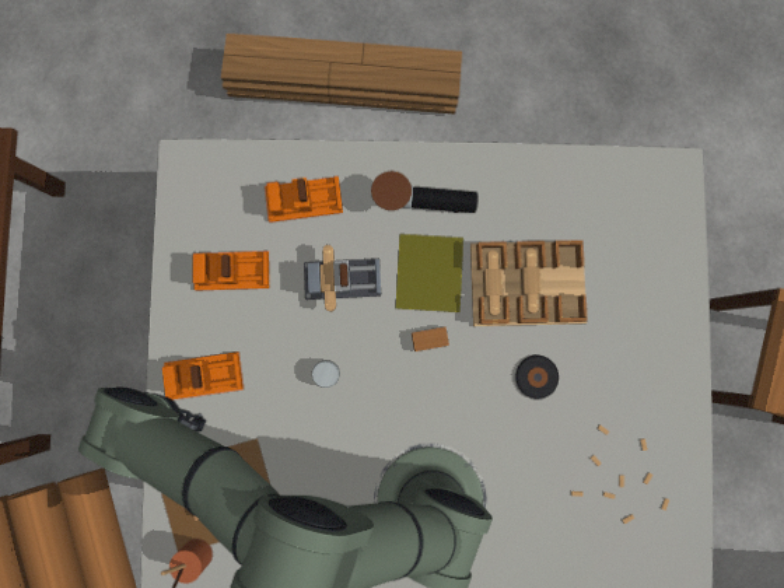

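```bash
python3 - <<'E'
from h import *
f=np.load("top.npy",allow_pickle=True).item()
save(f,"crop.png",(105,110,285,295),3.2)
P,u,v=world(f)
def rect(n,s):
    m=s&np.isfinite(P[:,0]); r=cv2.minAreaRect(P[m][:,:2].astype(np.float32)); print(n,m.sum(),np.round(r[0],3),np.round(r[1],3),round(r[2],1),np.round(np.median(P[m],0),3))
x,y,z=P.T
rect("cleat",(x>.45)&(x<.68)&(y>.235)&(y<.30)&(z>.055)&(z<.079)&(abs(x-.565)>.045))
rect("grip",(x>.5)&(x<.64)&(y>.13)&(y<.26)&(z>.1))
rect("steel",(x>.5)&(x<.64)&(y>.13)&(y<.36)&(z>.02)&(z<.045)&(abs(x-.565)<.055))
rect("rack floor+",(x>.43)&(x<.7)&(y>-.45)&(y<-.08)&(z>.008)&(z<.07))
rect("rack strips",(x>.43)&(x<.7)&(y>-.45)&(y<-.08)&(z>.053)&(z<.07))
q=np.asarray(f["pixels"],int)[v,u]; 
rect("mat",(x>.46)&(x<.71)&(y>-.12)&(y<.12)&(z<.02)&(q[:,1]>q[:,2]+25))
E
```

```text
cleat 166 [0.565 0.266] [0.165 0.028] 3.5 [0.564 0.265 0.071]
grip 80 [0.568 0.226] [0.053 0.015] 0.7 [0.568 0.226 0.113]
steel 249 [0.566 0.232] [0.092 0.195] 6.3 [0.567 0.167 0.031]
rack floor+ 4773 [ 0.565 -0.265] [0.268 0.37 ] 0.2 [ 0.562 -0.246  0.02 ]
rack strips 1229 [ 0.565 -0.255] [0.211 0.273] 1.9 [ 0.559 -0.239  0.057]
mat 2599 [ 0.577 -0.016] [0.216 0.221] 87.3 [0.587 0.001 0.005]
```

View pics/crop.png

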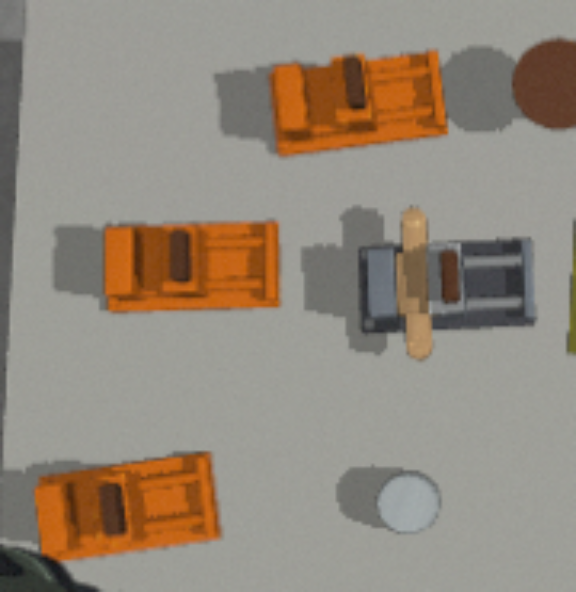

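The real vise is the grey one at top.png (343,278), clamping the cleat, whose horns are at (328,250) and (331,305). Look-alikes: orange vises at (303,197), (231,269) and (203,375), and stored cleats at (493,280) and (531,280). The crop confirms the grey vise, with its brown grip at crop (450,275). The empty bay is the right-hand one (-y, bay0), near (570,282).

{"name": "play_rows", "arguments": {"plan": [[[0,0,0],[0,0,-0.78],-1],[[0,0,0],[0,0,-0.78],-1],[[0,0,0],[0,0,-0.78],-1],[[0,0,0],[0,0,-0.77],-1],[[-0.75,-0.9,0],[0,0,0],-1],[[-0.75,-0.9,0],[0,0,0],-1],[[-0.75,-0.9,0],[0,0,0],-1],[[-0.75,-0.9,0],[0,0,0],-1],[[-0.75,-0.9,0],[0,0,0],-1],[[-0.75,-0.9,0],[0,0,0],-1],[[-0.75,-0.9,0],[0,0,0],-1],[[-0.75,-0.9,0],[0,0,0],-1],[[-0.75,-0.9,0],[0,0,0],-1],[[-0.75,-0.9,0],[0,0,0],-1],[[-0.75,-0.9,0],[0,0,0],-1],[[-0.75,-0.9,0],[0,0,0],-1],[[-0.75,-0.9,0],[0,0,0],-1],[[-0.75,-0.9,0],[0,0,0],-1],[[-0.75,-0.9,0],[0,0,0],-1],[[-0.75,-0.9,0],[0,0,0],-1]]}}

```text
clock: 3.05
position: [0.5689, 0.2318, 0.2454]
tool_rot: [3.141, 0.0, -3.082]
force: [0.3, 0.2, -0.3]
grip_width: 0.0857
finger_force: 0.0
```

```bash
cat >> h.py <<'E'
from scipy.spatial.transform import Rotation as Ro
def rel(target,yaw=None):
    s=bot.observe(); R=Ro.from_euler("xyz",s["tool_rot"]); p=np.array(s["position"])
    print("pos",np.round(p,4),"rpy",np.round(s["tool_rot"],3),"w",round(s["grip_width"],4),"ff",round(s["finger_force"],1),"t",round(s["clock"],2))
    if yaw is not None:
        Rt=Ro.from_euler("xyz",[np.pi,0,yaw]); print("turn units",np.round((R.inv()*Rt).as_rotvec()/.15,2)); R=Rt
    print("shift units (after turn)",np.round(R.inv().apply(np.array(target)-p)/.025,2))
def rect(n,P,s):
    r=cv2.minAreaRect(P[s][:,:2].astype(np.float32)); c=P[s][:,:2]-P[s][:,:2].mean(0); w=np.linalg.svd(c,full_matrices=False)[2][0]
    print(n,s.sum(),np.round(r[0],4),np.round(r[1],3),round(r[2],1),"pca",round(float(np.degrees(np.arctan(w[1]/w[0]))),2) if abs(w[0])>abs(w[1]) else round(float(np.degrees(np.arctan(-w[0]/w[1]))),2),"z",round(float(np.median(P[s][:,2])),4))
E
python3 - <<'E'
from h import *
f=grab_frame("wrist"); save(f,"w1.png",None,1.3)
P,u,v=world(f); x,y,z=P.T
rect("cleat horns",P,(x>.45)&(x<.68)&(y>.225)&(y<.31)&(z>.06)&(z<.079)&(abs(x-.565)>.052))
rect("grip",P,(x>.5)&(x<.64)&(y>.13)&(y<.26)&(z>.1)&(z<.125))
rel([.567,.226,.104],3.2)
E
```

```text
cleat horns 2038 [0.5652 0.2655] [0.168 0.028] 3.7 pca 3.55 z 0.0698
grip 1597 [0.5686 0.2258] [0.055 0.018] 3.6 pca 3.67 z 0.1115
pos [0.5714 0.228  0.2453] rpy [-3.140e+00  1.000e-03 -3.086e+00] w 0.0853 ff 0.0 t 3.1
turn units [-0.01  0.01 -0.02]
shift units (after turn) [ 0.18 -0.07  5.65]
```

View pics/w1.png

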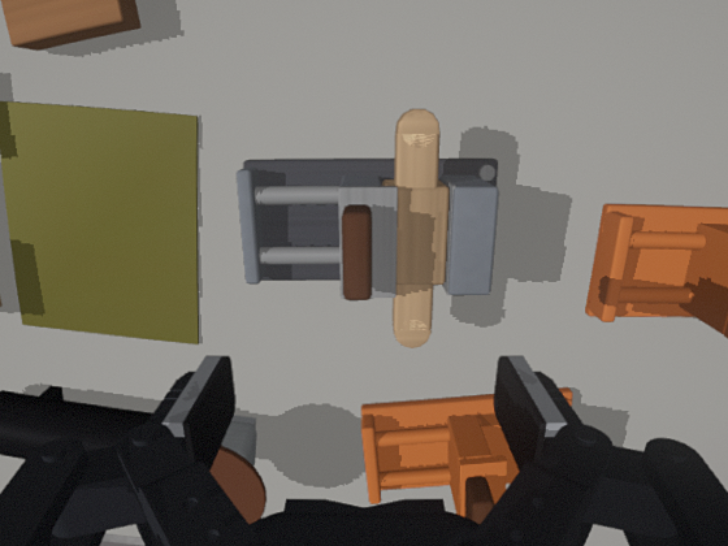

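The grey vise is sharp in view: cleat horns at (417,140) and (410,325), brown grip at (356,250). Descending on the grip.

{"name": "play_rows", "arguments": {"plan": [[[0.1,-0.08,0.9],[0,0,0],-1],[[0,0,1],[0,0,0],-1],[[0,0,1],[0,0,0],-1],[[0,0,1],[0,0,0],-1],[[0,0,1],[0,0,0],-1],[[0,0,0.75],[0,0,0],-1],[[0,0,0],[0,0,0],-1],[[0,0,0],[0,0,0],1],[[0,0,0],[0,0,0],1],[[0,0,0],[0,0,0],1],[[0,0,0],[0,0,0],1],[[0,0,0],[0,0,0],1],[[0,0,0],[0,0,0],1]], "newtons": 50}}

```text
clock: 4.72
position: [0.5663, 0.2283, 0.1048]
tool_rot: [-3.139, 0.0, -3.083]
force: [-2.8, -12.1, 13.3]
grip_width: 0.0171
finger_force: 49.5
```

{"name": "play_rows", "arguments": {"plan": [[[0,-0.3,-0.05],[0,0,0],1],[[0,-0.4,0],[0,0,0],1],[[0,-0.4,0],[0,0,0],1],[[0,-0.4,0],[0,0,0],1],[[0,-0.4,0],[0,0,0],1],[[0,-0.4,0],[0,0,0],1],[[0,-0.35,0],[0,0,0],1],[[0,0,0],[0,0,0],1],[[0,0,0],[0,0,0],1]]}}

```text
clock: 5.85
position: [0.5704, 0.1633, 0.1048]
tool_rot: [-3.141, 0.001, -3.083]
force: [9.1, -3.0, -14.1]
grip_width: 0.0165
finger_force: 51.4
```

{"name": "play_rows", "arguments": {"plan": [[[0,-0.1,0],[0,0,0],1],[[0,0,0],[0,0,0],1],[[0,0,0],[0,0,0],-1],[[0,0,0],[0,0,0],-1],[[0,0,0],[0,0,0],-1],[[0,0,0],[0,0,0],-1],[[0,0,-0.6],[0,0,0],-1],[[0,0,-1],[0,0,0],-1],[[0,0,-1],[0,0,0],-1],[[0,0,-1],[0,0,0],-1],[[0,0,-1],[0,0,0],-1],[[0,0,0],[0,0,0],-1]]}}

```text
clock: 7.35
position: [0.5708, 0.162, 0.223]
tool_rot: [3.141, 0.004, -3.082]
force: [-0.0, -0.1, -0.5]
grip_width: 0.0853
finger_force: 0.0
```

```bash
python3 - <<'E'
from h import *
f=grab_frame("wrist"); save(f,"w2.png",None,1.0)
P,u,v=world(f); x,y,z=P.T
c=(x>.45)&(x<.68)&(y>.225)&(y<.31)&(z>.06)&(z<.076)
q=np.asarray(f["pixels"],int)[v,u]; wood=q[:,0]>q[:,2]+30
rect("cleat all",P,c&wood)
rect("cleat horns",P,c&(abs(x-.565)>.052))
rect("near horn",P,c&(x<.51))
rect("grip",P,(x>.5)&(x<.64)&(y>.1)&(y<.22)&(z>.1)&(z<.125))
rel([.5652-.066,.2655-.066*.063,.12],3.204)
E
```

```text
cleat all 7804 [0.5627 0.2655] [0.163 0.045] 3.6 pca 3.82 z 0.07
cleat horns 2218 [0.5629 0.2651] [0.163 0.028] 4.0 pca 3.84 z 0.0699
near horn 1287 [0.4959 0.2604] [0.029 0.027] 4.3 pca 35.57 z 0.0699
grip 1829 [0.5727 0.162 ] [0.055 0.018] 3.8 pca 3.85 z 0.1115
pos [0.5703 0.1618 0.2217] rpy [ 3.141e+00  2.000e-03 -3.082e+00] w 0.0857 ff 0.0 t 7.4
turn units [ 0.    0.01 -0.02]
shift units (after turn) [2.59 4.15 4.07]
```

The jaw moved 64 mm. Now to the near horn.

{"name": "play_rows", "arguments": {"plan": [[[0.5,0.83,0],[0,0,0],-1],[[0.5,0.83,0],[0,0,0],-1],[[0.5,0.83,0],[0,0,0],-1],[[0.5,0.83,0],[0,0,0],-1],[[0.53,0.83,0],[0,0,0],-1],[[0,0,1],[0,0,0],-1],[[0,0,1],[0,0,0],-1],[[0,0,1],[0,0,0],-1],[[0,0,1],[0,0,0],-1],[[0,0,1],[0,0,0],-1],[[0,0,1],[0,0,0],-1],[[0,0,0.7],[0,0,0],-1],[[0,0,0],[0,0,0],-1],[[0,0,0],[0,0,0],-1]]}}

```text
clock: 9.15
position: [0.5009, 0.2617, 0.0535]
tool_rot: [3.141, 0.001, -3.082]
force: [-0.6, 0.1, 0.7]
grip_width: 0.0855
finger_force: 0.0
```

```bash
python3 - <<'E'
from h import *
rel([.5007,.2613,.054],3.204); print(bot.observe()["force"])
E
```

```text
pos [0.5009 0.2617 0.0535] rpy [ 3.141e+00  1.000e-03 -3.082e+00] w 0.0855 ff 0.0 t 9.15
turn units [ 0.    0.   -0.02]
shift units (after turn) [ 0.01 -0.01 -0.02]
[-0.63978176  0.05489001  0.66234017]
```

Spot on. Grip and lift.

{"name": "play_rows", "arguments": {"plan": [[[0,0,0],[0,0,0],1],[[0,0,0],[0,0,0],1],[[0,0,0],[0,0,0],1],[[0,0,0],[0,0,0],1],[[0,0,0],[0,0,0],1],[[0,0,0],[0,0,0],1],[[0,0,-0.3],[0,0,0],1],[[0,0,-0.5],[0,0,0],1],[[0,0,-0.7],[0,0,0],1],[[0,0,-0.8],[0,0,0],1],[[0,0,-0.8],[0,0,0],1],[[0,0,-0.8],[0,0,0],1],[[0,0,-0.8],[0,0,0],1],[[0,0,-0.5],[0,0,0],1],[[0,0,-0.2],[0,0,0],1],[[0,0,0],[0,0,0],1]], "newtons": 100}}

```text
clock: 11.15
position: [0.5006, 0.2615, 0.1878]
tool_rot: [-3.142, -0.0, -3.082]
force: [0.5, 0.3, -2.0]
grip_width: 0.0265
finger_force: 98.3
```

```bash
python3 - <<'E'
from h import *
f=grab_frame("wrist"); save(f,"w3.png",None,1.0)
P,u,v=world(f); x,y,z=P.T
q=np.asarray(f["pixels"],int)[v,u]; wood=(q[:,0]>q[:,2]+30)
for a,b in [(.53,.545),(.56,.575),(.585,.6),(.61,.625),(.63,.645)]:
    s=(x>a)&(x<b)&(y>.24)&(y<.29)&(z>.1)&wood; print(a,s.sum(),np.round(np.median(z[s]),4) if s.any() else None)
rel([.59-.064,.0,.2],3.204)
f=grab_frame("top"); P,u,v=world(f); x,y,z=P.T; q=np.asarray(f["pixels"],int)[v,u]
m=regions_of("mat","top")[0]["mask"][v,u]&(z<.02)&(q[:,1]>q[:,2]+25)
rect("mat",P,m)
E
```

```text
0.53 1031 0.2039
0.56 0 None
0.585 0 None
0.61 0 None
0.63 0 None
pos [0.5004 0.2614 0.1874] rpy [-3.141e+00 -1.000e-03 -3.082e+00] w 0.0267 ff 98.3 t 11.2
turn units [-0.   -0.   -0.02]
shift units (after turn) [ -0.37 -10.5   -0.5 ]
mat 2449 [0.5892 0.0061] [0.171 0.2  ] 87.7 pca -2.2 z 0.0042
```

View pics/w3.png

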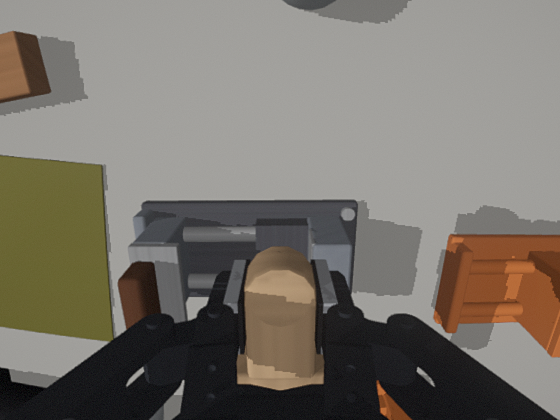

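The cleat hangs level in the fingers at (282,310), and the vise bed is empty with its jaw open. Carrying it to the mat.

{"name": "play_rows", "arguments": {"plan": [[[0,-0.4,0],[0,0,0],1],[[0,-0.8,0],[0,0,0],1],[[0,-0.9,0],[0,0,0],1],[[0,-0.9,0],[0,0,0],1],[[0,-0.9,0],[0,0,0],1],[[0,-0.9,0],[0,0,0],1],[[0,-0.9,0],[0,0,0],1],[[0,-0.9,0],[0,0,0],1],[[0,-0.9,0],[0,0,0],1],[[-0.1,-0.9,0],[0,0,0],1],[[-0.1,-0.8,0],[0,0,0],1],[[-0.1,-0.7,0],[0,0,0],1],[[-0.05,-0.4,0],[0,0,0],1],[[0,0,0.5],[0,0,0],1],[[0,0,1],[0,0,0],1],[[0,0,1],[0,0,0],1],[[0,0,1],[0,0,0],1],[[0,0,1],[0,0,0],1],[[0,0,0.7],[0,0,0],1],[[0,0,0.3],[0,0,0],1]]}}

```text
clock: 13.8
position: [0.5242, 0.0054, 0.0492]
tool_rot: [3.141, -0.001, -3.081]
force: [-0.0, -0.6, -2.1]
grip_width: 0.0265
finger_force: 98.3
```

```bash
python3 - <<'E'
from h import *
rel([.525,.002,.027],3.204); print(bot.observe()["force"])
E
```

```text
pos [0.5242 0.0054 0.0492] rpy [ 3.141e+00 -1.000e-03 -3.081e+00] w 0.0265 ff 98.3 t 13.8
turn units [ 0.   -0.01 -0.01]
shift units (after turn) [-0.02 -0.14  0.89]
[-0.03918968 -0.60933113 -2.06646015]
```

{"name": "play_rows", "arguments": {"plan": [[[0,0,0.3],[0,0,0],1],[[0,0,0.3],[0,0,0],1],[[0,0,0.2],[0,0,0],1],[[0,0,0.1],[0,0,0],1],[[0,0,0],[0,0,0],1],[[0,0,0],[0,0,0],1]]}}

```text
clock: 14.55
position: [0.5249, 0.005, 0.028]
tool_rot: [-3.142, 0.0, -3.082]
force: [-0.1, 0.0, -1.2]
grip_width: 0.0268
finger_force: 98.3
```

{"name": "play_rows", "arguments": {"plan": [[[0,0,0.05],[0,0,0],1],[[0,0,0],[0,0,0],1],[[0,0,0],[0,0,0],-1],[[0,0,0],[0,0,0],-1],[[0,0,0],[0,0,0],-1],[[0,0,0],[0,0,0],-1],[[0,0,0],[0,0,0],-1],[[0,0,-0.5],[0,0,0],-1],[[0,0,-1],[0,0,0],-1],[[0,0,-1],[0,0,0],-1],[[0,0,-1],[0,0,0],-1],[[0,0,-1],[0,0,0],-1],[[0,0,-1],[0,0,0],-1],[[0,0,-1],[0,0,0],-1],[[0,0,-0.8],[0,0,0],-1],[[0,0,0],[0,0,0],-1]]}}

```text
clock: 16.55
position: [0.5253, 0.005, 0.211]
tool_rot: [3.142, 0.003, -3.082]
force: [0.7, 0.3, -1.0]
grip_width: 0.0853
finger_force: 0.0
```

```bash
python3 - <<'E'
from h import *
f=grab_frame("wrist"); save(f,"w4.png",None,1.0)
P,u,v=world(f); x,y,z=P.T
q=np.asarray(f["pixels"],int)[v,u]; print(len(P))
c=(x>.48)&(x<.7)&(y>-.06)&(y<.06)&(z>.036)&(z<.052)
rect("cleat",P,c); rect("far",P,c&(x>.63)); rect("near",P,c&(x<.545))
A=np.c_[x[c],y[c],np.ones(c.sum())]; print("plane",np.linalg.lstsq(A,z[c],rcond=None)[0].round(4))
rel([.59,.005,.05],3.204)
f=grab_frame("top"); P,u,v=world(f); x,y,z=P.T
c=(x>.48)&(x<.7)&(y>-.06)&(y<.06)&(z>.036)&(z<.052); rect("cleat top cam",P,c)
E
```

```text
234293
cleat 5952 [0.5886 0.0084] [0.169 0.044] 4.7 pca 4.58 z 0.0428
far 901 [0.6511 0.0133] [0.044 0.026] 4.4 pca 6.92 z 0.0429
near 1373 [0.5249 0.0038] [0.041 0.028] 3.1 pca 6.09 z 0.0427
plane [0.0023 0.0008 0.0414]
pos [0.5248 0.005  0.2099] rpy [ 3.142e+00  1.000e-03 -3.082e+00] w 0.0854 ff 0.0 t 16.6
turn units [ 0.    0.01 -0.02]
shift units (after turn) [-2.6  -0.16  6.4 ]
cleat top cam 28 [0.664  0.0125] [0.027 0.016] 80.5 pca -14.43 z 0.0431
```

View pics/w4.png

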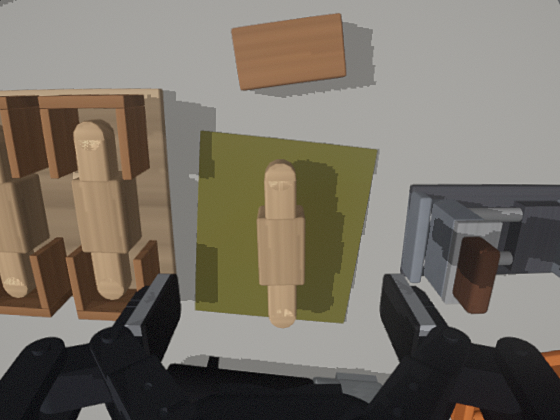

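The cleat lies flat on the mat at (282,245), yaw 4.6°. The near stored cleat is at (108,210). Regrasping by the middle.

{"name": "play_rows", "arguments": {"plan": [[[-0.5,0,0],[0,0,-0.13],-1],[[-0.7,-0.02,0],[0,0,0],-1],[[-0.7,-0.03,0],[0,0,0],-1],[[-0.65,-0.02,0],[0,0,0],-1],[[0,0,0.9],[0,0,0],-1],[[0,0,1],[0,0,0],-1],[[0,0,1],[0,0,0],-1],[[0,0,1],[0,0,0],-1],[[0,0,1],[0,0,0],-1],[[0,0,1],[0,0,0],-1],[[0,0,0.9],[0,0,0],-1],[[0,0,0.47],[0,0,0],-1],[[0,0,0],[0,0,0],-1],[[0,0,0],[0,0,0],-1]]}}

```text
clock: 18.4
position: [0.5889, 0.0081, 0.0279]
tool_rot: [-3.142, 0.001, -3.062]
force: [-0.0, 0.4, 0.1]
grip_width: 0.0854
finger_force: 0.0
```

```bash
python3 - <<'E'
from h import *
rel([.5886,.0084,.028],3.2216); print(bot.observe()["force"])
E
```

```text
pos [0.5889 0.0081 0.0279] rpy [-3.142e+00  1.000e-03 -3.062e+00] w 0.0854 ff 0.0 t 18.4
turn units [-0.    0.01 -0.  ]
shift units (after turn) [ 0.01  0.01 -0.  ]
[-0.02058165  0.42249215  0.13377704]
```

{"name": "play_rows", "arguments": {"plan": [[[0,0,0],[0,0,0],1],[[0,0,0],[0,0,0],1],[[0,0,0],[0,0,0],1],[[0,0,0],[0,0,0],1],[[0,0,0],[0,0,0],1],[[0,0,-0.3],[0,0,0],1],[[0,0,-0.6],[0,0,0],1],[[0,0,-1],[0,0,0],1],[[0,0,-1],[0,0,0],1],[[0,0,-1],[0,0,0],1],[[0,0,-1],[0,0,0],1],[[0,0,-1],[0,0,0],1],[[0,0,-1],[0,0,0],1],[[0,0,-0.6],[0,0,0],1],[[0,0,-0.3],[0,0,0],1],[[0,0,0],[0,0,0],1]], "newtons": 70}}

```text
clock: 20.4
position: [0.5884, 0.0081, 0.2223]
tool_rot: [-3.142, 0.0, -3.062]
force: [-0.6, 0.7, -1.7]
grip_width: 0.0432
finger_force: 71.3
```

```bash
python3 - <<'E'
from h import *
f=grab_frame("top"); save(f,"t2.png",(320,150,440,250),6)
P,u,v=world(f); x,y,z=P.T
s=(x>.43)&(x<.7)&(y>-.45)&(y<-.08)
rect("strips",P,s&(z>.048)&(z<.075)); rect("floor",P,s&(z>.007)&(z<.018))
print(np.histogram(z[s],bins=np.arange(0,.08,.005)))
for lo,hi in [(-.215,-.12),(-.31,-.215)]:
    rect("stored",P,s&(y>lo)&(y<hi)&(abs(x-.563)<.03)&(z>.042)&(z<.062))
rel([.563,-.36,.2],3.2216)
E
```

```text
strips 1202 [ 0.565  -0.2724] [0.212 0.24 ] 2.3 pca 36.08 z 0.0556
floor 1810 [ 0.5656 -0.3025] [0.268 0.293] 0.6 pca -10.31 z 0.0127
(array([774, 541, 996, 593, 147,  69,  72,  74, 108, 181, 441, 453, 199,
        15,   0]), array([0.   , 0.005, 0.01 , 0.015, 0.02 , 0.025, 0.03 , 0.035, 0.04 ,
       0.045, 0.05 , 0.055, 0.06 , 0.065, 0.07 , 0.075]))
stored 65 [ 0.5636 -0.1683] [0.056 0.019] 4.6 pca 8.38 z 0.0531
stored 199 [ 0.563  -0.2535] [0.059 0.044] 1.6 pca 4.29 z 0.0531
pos [0.5882 0.0081 0.2219] rpy [-3.142e+00 -1.000e-03 -3.062e+00] w 0.0426 ff 71.3 t 20.45
turn units [-0.   -0.   -0.01]
shift units (after turn) [  2.18 -14.59   0.87]
```

View pics/t2.png

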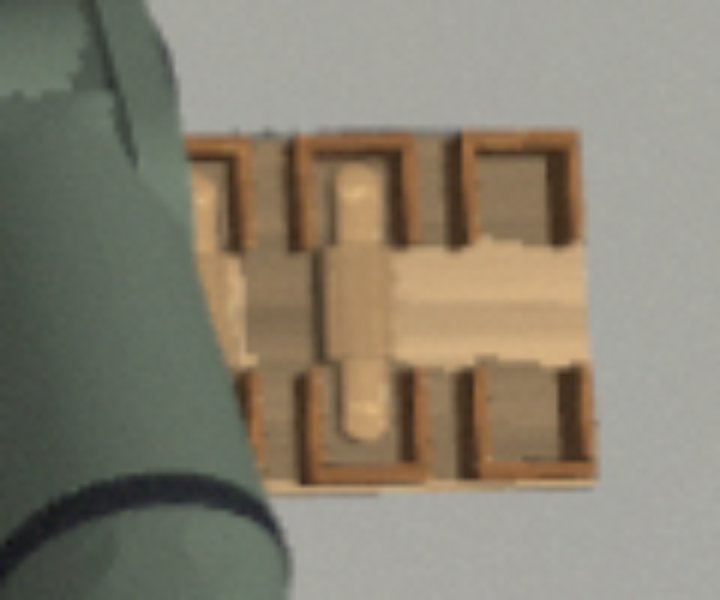

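Bay0 on the right of the crop, around (525,305), is empty; the stored cleats are at (360,305) and (215,290). I'm moving near it for a wrist view.

{"name": "play_rows", "arguments": {"plan": [[[0.1,-0.4,0],[0,0,0],1],[[0.2,-0.8,0],[0,0,0],1],[[0.2,-1,0],[0,0,0],1],[[0.2,-1,0],[0,0,0],1],[[0.2,-1,0],[0,0,0],1],[[0.2,-1,0],[0,0,0],1],[[0.2,-1,0],[0,0,0],1],[[0.2,-1,0],[0,0,0],1],[[0.2,-1,0],[0,0,0],1],[[0.2,-1,0],[0,0,0],1],[[0.2,-1,0],[0,0,0],1],[[0.2,-0.7,0],[0,0,0.2],1],[[0,-0.3,0],[0,0,0.1],1],[[0,0,0],[0,0,0],1],[[0,0,0],[0,0,0],1]]}}

```text
clock: 22.32
position: [0.5533, -0.2747, 0.2223]
tool_rot: [3.141, 0.0, -3.106]
force: [0.7, 0.7, -1.9]
grip_width: 0.0428
finger_force: 71.3
```

```bash
python3 - <<'E'
from h import *
f=grab_frame("wrist"); save(f,"w5.png",None,1.2)
np.save("w5.npy",f,allow_pickle=True)
P,u,v=world(f); x,y,z=P.T
s=(x>.43)&(x<.7)&(y<-.29)&(y>-.45)
print(np.histogram(z[s],bins=np.arange(0,.08,.005)))
rect("bay0 strips",P,s&(z>.05)&(z<.062)); 
for n,m in [("left post col",(x>.6)),("near",(x<.53))]: rect(n,P,s&m&(z>.05)&(z<.062))
rel([.563,-.36,.2],3.1766)
E
```

```text
(array([ 5534,    85, 12353,   296,   295,   312,   343,   359,   348,
         381,   403,  3251,     0,     0,     0]), array([0.   , 0.005, 0.01 , 0.015, 0.02 , 0.025, 0.03 , 0.035, 0.04 ,
       0.045, 0.05 , 0.055, 0.06 , 0.065, 0.07 , 0.075]))
bay0 strips 3654 [ 0.568  -0.3395] [0.21  0.104] 1.5 pca -9.12 z 0.0567
left post col 885 [ 0.6398 -0.375 ] [0.068 0.026] 2.5 pca 9.72 z 0.0565
near 2741 [ 0.4964 -0.3415] [0.067 0.104] 1.5 pca 4.48 z 0.0568
pos [ 0.5534 -0.2746  0.2223] rpy [ 3.141  0.    -3.106] w 0.0429 ff 71.3 t 22.38
turn units [0. 0. 0.]
shift units (after turn) [-0.27 -3.43  0.89]
```

View pics/w5.png

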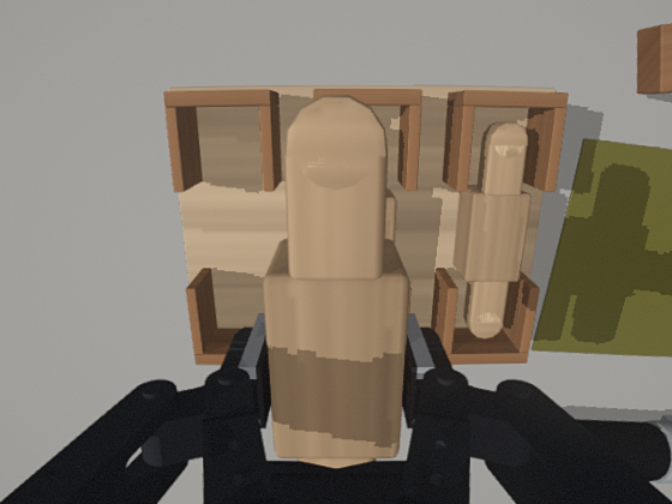

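```bash
python3 - <<'E'
from h import *
f=np.load("w5.npy",allow_pickle=True).item()
P,u,v=world(f); x,y,z=P.T
top=(z>.053)&(z<.062)&(x>.43)&(x<.7)
def edge(s,ax,q,bins):   # line through extreme points, per bin of the other axis
    o=1-ax; a=[];b=[]
    for l,h in zip(bins[:-1],bins[1:]):
        k=s&(P[:,o]>=l)&(P[:,o]<h)
        if k.sum()>8: a.append((l+h)/2); b.append(np.percentile(P[k][:,ax],q))
    c=np.polyfit(a,b,1); print("slope deg",round(float(np.degrees(np.arctan(c[0]))),2),"n",len(a),"res",np.std(np.polyval(c,a)-b).round(4)); return c
low=edge(top&(x<.485),0,3,np.arange(-.39,-.12,.008))      # robot-side outer edge
print("low x edge at y=-.355",np.polyval(low,-.355))
right=edge(top&(y<-.36),1,3,np.r_[np.arange(.47,.52,.006),np.arange(.615,.66,.006)]); print("outer -y edge at x=.563",np.polyval(right,.563))
board=(z>.009)&(z<.016)
bd=edge(board&(y<-.36)&(y>-.45),1,1,np.arange(.535,.6,.006)); print("board -y edge",np.polyval(bd,.563))
fl=board&(x>.60)&(x<.655)&(y<-.32)
r=edge(top&(x>.61)&(x<.655)&(y<-.36),1,97,np.arange(.61,.655,.005)); print("inner face of -y strip at .563",np.polyval(r,.563), "at .635",np.polyval(r,.635))
k=top&(x>.615)&(x<.65); h,e=np.histogram(y[k],bins=np.arange(-.42,-.1,.004)); print([(round(a,3),int(b)) for a,b in zip(e,h) if b])
hi=(top&(x>.64)&(y<-.33)); print("far edge x pct",np.percentile(x[hi],[1,50,97,99]))
k=top&(y>-.375)&(y<-.355); h,e=np.histogram(x[k],bins=np.arange(.44,.7,.004)); print([(round(a,3),int(b)) for a,b in zip(e,h) if b])
E
```

```text
slope deg -2.05 n 28 res 0.0021
low x edge at y=-.355 0.46405623361631293
slope deg 2.09 n 16 res 0.0004
outer -y edge at x=.563 -0.39001437521750865
slope deg -1.47 n 10 res 0.0019
board -y edge -0.4024886928810162
slope deg 1.64 n 9 res 0.0001
inner face of -y strip at .563 -0.38162266618535967 at .635 -0.37956088333174104
[(np.float64(-0.392), 2), (np.float64(-0.388), 130), (np.float64(-0.384), 147), (np.float64(-0.38), 44), (np.float64(-0.22), 9), (np.float64(-0.192), 16), (np.float64(-0.188), 145), (np.float64(-0.184), 126), (np.float64(-0.18), 7), (np.float64(-0.168), 3), (np.float64(-0.164), 12), (np.float64(-0.16), 10), (np.float64(-0.156), 11), (np.float64(-0.152), 2), (np.float64(-0.148), 4), (np.float64(-0.144), 5), (np.float64(-0.128), 51), (np.float64(-0.124), 147), (np.float64(-0.12), 116), (np.float64(-0.116), 5)]
far edge x pct [0.64045822 0.66376017 0.67296437 0.67350512]
[(np.float64(0.464), 128), (np.float64(0.468), 136), (np.float64(0.472), 35), (np.float64(0.66), 34), (np.float64(0.664), 51), (np.float64(0.668), 44), (np.float64(0.672), 12)]
```

{"name": "play_rows", "arguments": {"plan": [[[-0.07,-0.4,0],[0,0,0],1],[[-0.1,-0.7,0],[0,0,0],1],[[-0.1,-0.7,0],[0,0,0],1],[[-0.1,-0.7,0],[0,0,0],1],[[-0.1,-0.5,0],[0,0,0],1],[[0,-0.21,0],[0,0,0],1],[[0,0,0.6],[0,0,0],1],[[0,0,1],[0,0,0],1],[[0,0,1],[0,0,0],1],[[0,0,1],[0,0,0],1],[[0,0,1],[0,0,0],1],[[0,0,0.6],[0,0,0],1],[[0,0,0],[0,0,0],1],[[0,0,0],[0,0,0],1]]}}

```text
clock: 24.12
position: [0.5679, -0.3555, 0.0931]
tool_rot: [-3.141, 0.001, -3.107]
force: [0.8, -1.3, -1.4]
grip_width: 0.0427
finger_force: 71.3
```

```bash
python3 - <<'E'
from h import *
rel([.568,-.3545,.037],3.177); print(bot.observe()["force"])
f=grab_frame("wrist"); save(f,"w6.png",None,1.2)
P,u,v=world(f); x,y,z=P.T; q=np.asarray(f["pixels"],int)[v,u]
c=(x>.44)&(x<.7)&(y>-.40)&(y<-.31)&(z>.095)&(z<.112)&(q[:,0]>q[:,2]+30); rect("held near part",P,c)
E
```

```text
pos [ 0.5679 -0.3555  0.0931] rpy [-3.141e+00  1.000e-03 -3.107e+00] w 0.0427 ff 71.3 t 24.12
turn units [-0.    0.01 -0.01]
shift units (after turn) [-0.01  0.04  2.24]
[ 0.79540812 -1.26377321 -1.40332978]
held near part 29534 [ 0.5449 -0.3522] [0.122 0.059] 4.3 pca 2.05 z 0.108
```

View pics/w6.png

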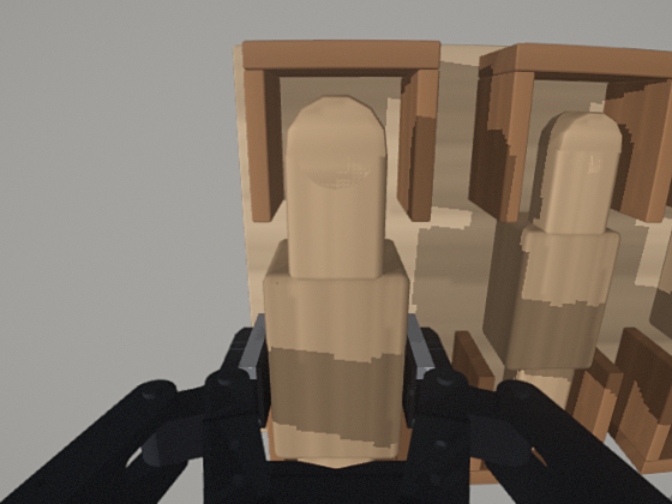

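The cleat (horn at column 336) hangs over bay0, whose strips are at columns 260 and 425, about 2 mm off centre. Nudge and lower.

{"name": "play_rows", "arguments": {"plan": [[[0,0.08,0.3],[0,0,0],1],[[0,0,0.5],[0,0,0],1],[[0,0,0.5],[0,0,0],1],[[0,0,0.4],[0,0,0],1],[[0,0,0.3],[0,0,0],1],[[0,0,0.15],[0,0,0],1],[[0,0,0],[0,0,0],1],[[0,0,0],[0,0,0],1]]}}

```text
clock: 25.18
position: [0.5676, -0.3535, 0.0389]
tool_rot: [-3.141, 0.0, -3.107]
force: [-0.1, -0.8, -1.4]
grip_width: 0.0431
finger_force: 71.3
```

{"name": "play_rows", "arguments": {"plan": [[[0,0,0.08],[0,0,0],1],[[0,0,0],[0,0,0],1],[[0,0,0],[0,0,0],-0.5],[[0,0,0],[0,0,0],-0.5],[[0,0,0],[0,0,0],-0.5],[[0,0,0],[0,0,0],-0.5],[[0,0,-0.5],[0,0,0],-0.5],[[0,0,-1],[0,0,0],-0.5],[[0,0,-1],[0,0,0],-0.5],[[0,0,-1],[0,0,0],-0.5],[[0,0,-1],[0,0,0],-0.5],[[0,0,-1],[0,0,0],-0.5],[[0,0,-1],[0,0,0],-0.5],[[0,0,0],[0,0,0],-0.5],[[0,0,0],[0,0,0],-0.5]]}}

```text
clock: 27.05
position: [0.5673, -0.3533, 0.1991]
tool_rot: [3.142, -0.0, -3.107]
force: [-0.3, -0.0, -0.4]
grip_width: 0.0641
finger_force: 0.0
```

```bash
python3 - <<'E'
from h import *
f=grab_frame("wrist"); save(f,"w7.png",None,1.2)
P,u,v=world(f); x,y,z=P.T
c=(abs(x-.568)<.03)&(y>-.40)&(y<-.31)&(z>.04)&(z<.062); rect("cleat mid",P,c)
A=np.c_[x[c],y[c],np.ones(c.sum())]; print("plane",np.linalg.lstsq(A,z[c],rcond=None)[0].round(3))
c=(abs(y+.354)<.02)&(x<.67)&(x>.47)&(z>.04)&(z<.0545); print(np.percentile(x[c],[1,99]))
rect("strips",P,(z>.055)&(z<.06)&(x>.43)&(x<.7)&(y<-.30))
g=grab_frame("top"); P,u,v=world(g); x,y,z=P.T
rect("vise grip",P,(x>.5)&(x<.64)&(y>.1)&(y<.26)&(z>.1)&(z<.125))
E
```

```text
cleat mid 3789 [ 0.5678 -0.3547] [0.061 0.044] 2.2 pca 4.05 z 0.0519
plane [0.    0.002 0.052]
[0.48517332 0.66400659]
strips 5051 [ 0.5675 -0.3546] [0.209 0.072] 2.0 pca 2.03 z 0.0569
vise grip 83 [0.5732 0.1625] [0.054 0.017] 1.2 pca 6.09 z 0.1125
```

View pics/w7.png

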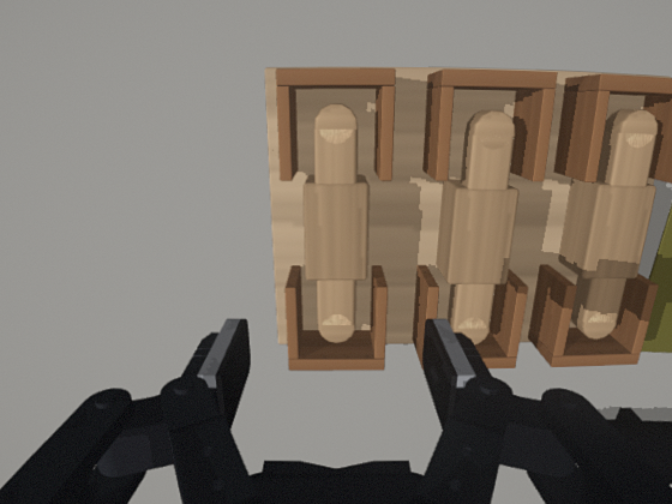

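The cleat sits flat and centred in bay0 at (336,230), the stored ones are undisturbed at (480,230) and (610,230), and the jaw is still open. Handing in.

```bash
python3 -c "
from workcell import bot
print(bot.job_done())"
```

```text
the job is handed in; nothing more can be done
None
```

The job is handed in: the vise jaw is open about 64 mm, and after being laid on the mat and re-gripped by its middle, the cleat is base down and centred in the empty bay (bay0), released, at about 27 s of the 64 s limit; no verdict was returned.

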